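Count axle sleeves out of a parts tube and book them out

TASK

Squeeze the stock scanner's trigger fully home for a moment and let it go to open the booking; then take the clear parts tube from its cradle and, tilting it slowly, tip one axle sleeve into each job tray on the bench, never two into the same tray. Lay the tube back in its cradle as it was, mouth towards the same end, the left-over sleeves still inside and none sticking out. Finally squeeze the trigger fully and let it go once more to close the booking.

Things in the scene. Friction and masses are not known exactly. Their poses are not given: they have to be found in the camera images.
- tube: clear square parts tube, 240 mm long, 34 mm square outside, 28 inside, about 100 g empty, 340 g full; origin mid-length on its centre line, x along it to the closed end (black cap, x = +120 mm), open mouth at x = -120 mm, z up. Starts level in the cradle, centre line 62 mm above the bench; grip at its middle from above across the flats. Four sleeves lie in it in a row, the first 6 mm inside the rim
- tube_mouth (a point): centre of the tube's open mouth, on the rim plane; axes as the tube's
- cradle: fixed dark steel cradle, base 200 x 75 x 10 mm; two U saddles 20 mm wide, 80 mm either side of its middle, floor 45 mm up, gap 39 mm, flared sides to 76 mm up; end plate 129 mm from the middle on +x, 60 mm high. Origin: middle of its underside; x along the tube to its closed end; the lying tube's origin is 62 mm above it; the mouth overhangs at -x, roughly towards the robot
- sleeve1: steel axle sleeve, cylinder 24 mm in diameter, 52 mm long, 60 g; origin at its centre, x along its axis. Four alike; this is number 1 from the mouth at the start. They start to slide when the tube is tilted 13 to 21 degrees mouth down (differs from run to run), all together, and cannot pass one another
- sleeve2: steel axle sleeve, cylinder 24 mm in diameter, 52 mm long, 60 g; origin at its centre, x along its axis. Four alike; this is number 2 from the mouth at the start. They start to slide when the tube is tilted 13 to 21 degrees mouth down (differs from run to run), all together, and cannot pass one another
- sleeve3: steel axle sleeve, cylinder 24 mm in diameter, 52 mm long, 60 g; origin at its centre, x along its axis. Four alike; this is number 3 from the mouth at the start. They start to slide when the tube is tilted 13 to 21 degrees mouth down (differs from run to run), all together, and cannot pass one another
- sleeve4: steel axle sleeve, cylinder 24 mm in diameter, 52 mm long, 60 g; origin at its centre, x along its axis. Four alike; this is number 4 from the mouth at the start. They start to slide when the tube is tilted 13 to 21 degrees mouth down (differs from run to run), all together, and cannot pass one another
- trayA: loose grey plastic job tray, open on top, 140 mm (x) by 110 mm (y), 30 mm high, walls and floor 4 mm, 250 g; origin at the middle of its underside. Two or three such trays are on the bench; an absent one has no pose
- trayB: loose grey plastic job tray, open on top, 140 mm (x) by 110 mm (y), 30 mm high, walls and floor 4 mm, 250 g; origin at the middle of its underside. Two or three such trays are on the bench; an absent one has no pose
- trayC: loose grey plastic job tray, open on top, 140 mm (x) by 110 mm (y), 30 mm high, walls and floor 4 mm, 250 g; origin at the middle of its underside. Two or three such trays are on the bench; an absent one has no pose
- scanner: black hand scanner clamped head down in a fixed stand, grip straight up, top 190 mm above the bench; origin: middle of the stand on the bench, z up. Grip 30 mm thick (x 0 to +30 mm), 34 mm wide (y), rising from the head (95 x 70 mm, top 100 mm up); trigger on the grip's -x side. Grip and trigger can be pinched together from above along its x, fingers 43 mm apart squeezed, 57 mm released
- trigger_pad (a point): point on the trigger's outer face (facing the scanner's -x) to press: 57 mm above its hinge, 165 mm above the bench; released it is at x = -26.5 mm in the scanner's frame, and moves 13.5 mm to +x when fully squeezed. The grey trigger is a lever 22 mm wide, 9 mm thick, 75 mm tall, hinged at its lower end
- grip_back (a point): point on the back of the grip (facing the scanner's +x, at x = +30 mm), 165 mm above the bench, opposite the trigger: the other finger rests here
- trigger (a joint): the scanner's trigger: 0 rad released, 0.24 rad fully squeezed against its stop; sprung, about 6 N at the pad to start, 11 N at the stop; springs back by itself
Mind the look-alikes: they are no part of the job. What is shaped like the trayC but green or turquoise is not meant.

How it is judged:
By the outcome, as a careful person would: the job done as asked, in the order asked, and still so for the second after the job is handed in, with the robot touching nothing.
Of trayA, trayB, trayC only 2 to 3 are there at a start; the rules pass over those that are not, and their reading is None.
At some moment in a run one of trayA, trayB, trayC may be knocked a few centimetres aside while the robot is not near it.
It also fails if it takes over 210 s, if anything falls off the work surface, if the arm or the gripper's body presses on something with over 40 N, if the wrist force passes 120 N, or if a joint passes its speed limit or range.

ROBOT

A 6-joint arm with a two-finger parallel gripper is mounted at the origin on the work surface. World frame = base frame: x ahead of the robot, y to its left, z up, the work surface at z = 0. Lengths are in m, angles in degrees, forces in N, time in s.
With the tool pointing down it reaches from about 0.4 to 0.825 m from the base axis. Payload 7 kg.
Tool frame: the origin (TCP) lies midway between the tips of the shut fingers; the grasp point (between the pads) lies 19 mm behind it (ctrl.grip_point_offset is the distance from the TCP to the grasp point, in m); x points along the fingers, y is the direction in which the jaws open and shut, and the axes are right-handed (so a half turn about x gives the same grasp; the last joint's range is limited). The gripper opens to 88 mm and grips with 3 to 60 N. Pads are 19 mm wide; open, the fingers measure 130 mm over their backs; the gripper's body (78 mm by 193 mm) begins 47 mm behind the grasp point.
Start: joints at [-60.671, 20.546, 0.682, 0, -70.136, -16.507], TCP at [0.15, -0.658, 0.227] pointing down, gripper open.
Joint ranges: [-176.03, 176.03], [-82.01, 121.73], [-58.28, 71.71], [-173.87, 95.51], [-174.79, -0.11], [-173.66, 173.66]. Speed limits (degrees/s): [136.94, 136.94, 172.46, 180, 180, 180].

INTERFACE

Orientations are given as [roll, pitch, yaw] about the fixed x, y, z axes, in that order (R = Rz(yaw) Ry(pitch) Rx(roll)).
In Python, from plant import ctrl gives the robot as it stands.
- The arm moves only by the tool drive_tool, never from a script. Its argument "plan" is a list of rows, each a list of 3 entries, a list of its own where there are three numbers: the shift along the tool's x, y, z in m, then the turn, a rotation vector about the tool's x, y, z in degrees, then the opening, from 0 (shut) to 1 (fully open). In form: [[[dx, dy, dz], [wx, wy, wz], grip], ...]. A call has 1 to 20 rows; each row is the pose to reach, as a shift and turn from the pose measured when the call began, along the tool's axes at that moment; what a row does not reach only later rows make up. A row lasts 1/12 s, in which the tool goes at most 41.7 mm and 7.16 degrees, less where a joint would pass 70% of its speed; a pose out of reach is approached as far as the arm can. A call with a gripper value outside its range is refused whole. The fingers move at their own pace and stop on an object; the grip force is fixed at half the most. Time passes only in rows, so rows that repeat a pose let the fingers close. It gives the time, the measured TCP pose, the force and the opening at its end, in the units of the state.
- ctrl.get_obs(): the state, without advancing time (a new reading comes with each control period).
- ctrl.snapshot(name): name is "scene" or "side" or "wrist"; returns the picture (384x512x3 uint8, blue, green, red); there is no depth.
- ctrl.get_calibration(name): a dict with "fx", "fy", "cx", "cy" (pixels), "R" (3x3) and "t" (3): a world point X has camera coordinates R X + t. Camera axes: x right, y down, z forward; pixel columns grow to the right and rows downward; lengths in m; the calibration is good to about 2 mm. The wrist camera is an equidistant fisheye: a pixel r from the principal point sees the ray r / f radians off the axis. A picture is of the moment at which its call begins: read the wrist's pose just before it. get_calibration takes no time and is no camera call; for the wrist camera it gives the pose at the moment of the call.
- ctrl.close_job(): hands the job in, once; it reports no verdict.
Trained networks look in the newest picture that a camera, given by its name, has taken for a name from the list of things; names that differ only in an ending like _2 or _b are one class to them, and where a whole thing is asked for, a point or a joint stands for the part that bears it (a point fixed in the world has none). Each returns a list of dicts, best first, with "confidence" (0 to 1); they miss things now and then, are a little off and sometimes report something else, mostly with a low value. They report only what shows in the picture. A call takes as long as a camera call. They do not tell look-alikes from the thing itself.
- ctrl.cut_out(camera, name): "pixels" (384x512 bool, what is visible of it) and "pixel" ([column, row] in pixels, amid what is visible of it).
- ctrl.landmark_of(camera, name): "pixel" ([column, row] in pixels: a listed point, or the origin of a listed thing).
The state is a dict: "clock": time; "joint_pos": joint angles; "qvel": joint speeds; "tau": joint torques, N m; "tool_pos": TCP position; "orientation": TCP orientation; "force": force on the tool from outside, world axes, zero at the start; "moment": the same for the moment, N m; "opening": finger opening in m.
Only numpy, scipy, OpenCV 4.12 (cv2) and the standard library are available. Lean on these libraries where they do the work, as an engineer would, in place of code of your own. Each camera call takes 0.05 s, during which the arm holds its last target. There are 200 camera calls.

## Working session

There is one attempt and no reset: what is moved stays moved. The work goes in short steps, Python scripts to look and compute and a tool call to move; the robot and the scene stay as the last step left them, time stands still between calls to the robot, and variables do not carry over. Pictures are saved under pics/ and viewed, about 12 in all and at most 16, crops included, and the job is handed in when it is done.

Besides the shell and the picture viewer there is one more tool, called after "Emit:" by a JSON object that holds its "op" and its "data". drive_tool: Moves the arm, as the interface text tells. Its arguments: {"type":"object","properties":{"plan":{"type":"array","items":{"type":"array"}}},"required":["plan"]}

```bash
ls; mkdir -p pics; cat > h.py <<'E'
import numpy as np, cv2
from scipy.spatial.transform import Rotation as Ro
from plant import ctrl
def ray(cam,px):
    c=ctrl.get_calibration(cam);R=np.array(c["R"]);t=np.array(c["t"])
    u=(px[0]-c["cx"])/c["fx"];v=(px[1]-c["cy"])/c["fy"]
    if cam=="wrist":
        th=np.hypot(u,v);d=np.array([u/th*np.sin(th),v/th*np.sin(th),np.cos(th)])
    else: d=np.array([u,v,1.])
    return -R.T@t, R.T@d/np.linalg.norm(d)
def at_z(cam,px,z):
    o,d=ray(cam,px);return o+d*(z-o[2])/d[2]
def proj(cam,X):
    c=ctrl.get_calibration(cam);p=np.array(c["R"])@np.array(X)+np.array(c["t"])
    if cam=="wrist":
        th=np.arctan2(np.hypot(p[0],p[1]),p[2]);n=np.hypot(p[0],p[1])+1e-12
        return np.array([c["cx"]+c["fx"]*th*p[0]/n,c["cy"]+c["fy"]*th*p[1]/n])
    return np.array([c["cx"]+c["fx"]*p[0]/p[2],c["cy"]+c["fy"]*p[1]/p[2]])
def pose():
    o=ctrl.get_obs();return np.array(o["tool_pos"]),Ro.from_euler('xyz',o["orientation"],degrees=True),o
def delta(P,rpy=None,Rt=None):
    p,R,o=pose()
    if Rt is None: Rt=Ro.from_euler('xyz',rpy,degrees=True)
    return R.inv().apply(np.array(P)-p).round(4),(R.inv()*Rt).as_rotvec(degrees=True).round(2)
E
python3 - <<'E'
from h import *
o=ctrl.get_obs();print({k:np.round(v,3) for k,v in o.items()}, ctrl.grip_point_offset)
ims=[]
for c in("scene","side","wrist"):
    im=ctrl.snapshot(c);cv2.imwrite(f"pics/{c}0.png",im)
    for n,z in(("tube",.062),("tube_mouth",.062),("cradle",0),("trayA",0),("scanner",0),("trigger_pad",.165),("grip_back",.165),("sleeve1",.06)):
        r=ctrl.landmark_of(c,n)
        for d in r[:5]:
            print(c,n,round(d["confidence"],2),np.round(d["pixel"]),at_z(c,d["pixel"],z).round(3))
E
```

```text
pics
{'clock': np.float64(0.0), 'joint_pos': array([-6.0671e+01,  2.0592e+01,  6.3400e-01, -2.1000e-02, -7.0135e+01,
       -1.6504e+01]), 'qvel': array([-0.025,  0.098,  0.016, -0.013, -0.032,  0.008]), 'tau': array([ 0.0000e+00, -5.8273e+01,  2.9305e+01,  6.9970e+00,  7.0000e-03,
       -0.0000e+00]), 'tool_pos': array([ 0.15 , -0.658,  0.226]), 'orientation': array([ 94.573,  89.905, 107.39 ]), 'force': array([ 0.568, -0.738, -0.118]), 'moment': array([-0.009,  0.036,  0.007]), 'opening': np.float64(0.088)} 0.0188
scene tube 0.75 [373. 210.] [0.53  0.37  0.062]
scene tube_mouth 0.85 [362. 193.] [0.4   0.36  0.062]
scene cradle 0.63 [372. 223.] [0.525 0.373 0.   ]
scene trayA 0.93 [271. 222.] [ 0.484 -0.012  0.   ]
scene trayA 0.67 [375. 208.] [0.425 0.414 0.   ]
scene scanner 0.72 [182. 235.] [ 0.536 -0.355  0.   ]
scene grip_back 0.61 [172. 203.] [ 0.571 -0.373  0.165]
side tube 0.94 [132. 282.] [0.539 0.358 0.062]
side cradle 0.64 [140. 301.] [ 0.526  0.355 -0.   ]
side trayA 0.73 [238. 225.] [ 0.477 -0.013  0.   ]
side scanner 0.63 [279. 165.] [ 0.534 -0.366  0.   ]
side trigger_pad 0.4 [284. 124.] [ 0.518 -0.371  0.165]
side grip_back 0.88 [272. 117.] [ 0.578 -0.391  0.165]
side sleeve1 0.36 [165. 298.] [0.441 0.354 0.06 ]
wrist scanner 0.59 [354. 378.] [ 0.55 -0.36  0.  ]
wrist grip_back 0.62 [354. 376.] [ 0.342 -0.496  0.165]
```

```bash
python3 - <<'E'
import cv2,numpy as np
a=[cv2.resize(cv2.imread(f"pics/{c}0.png"),None,fx=1.5,fy=1.5) for c in("scene","side")]
cv2.imwrite("pics/a.png",a[0]);cv2.imwrite("pics/b.png",a[1])
E
```

```text
(no output)
```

View pics/a.png

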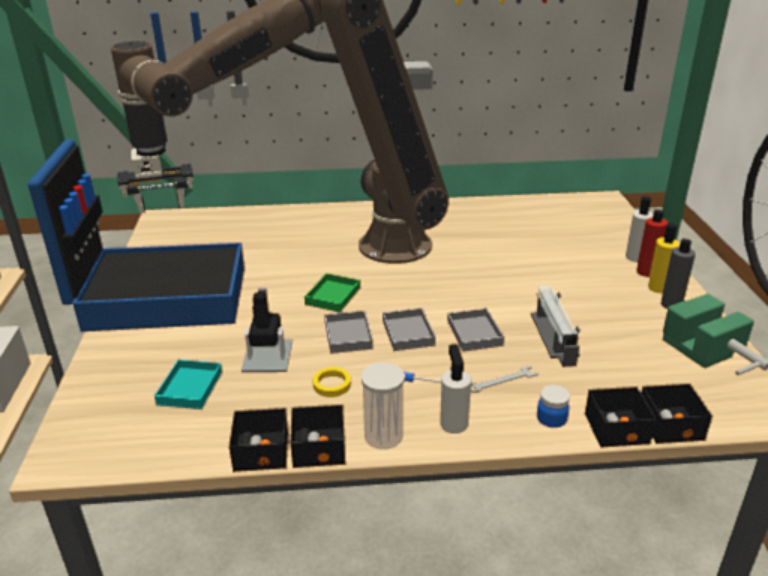

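View pics/b.png

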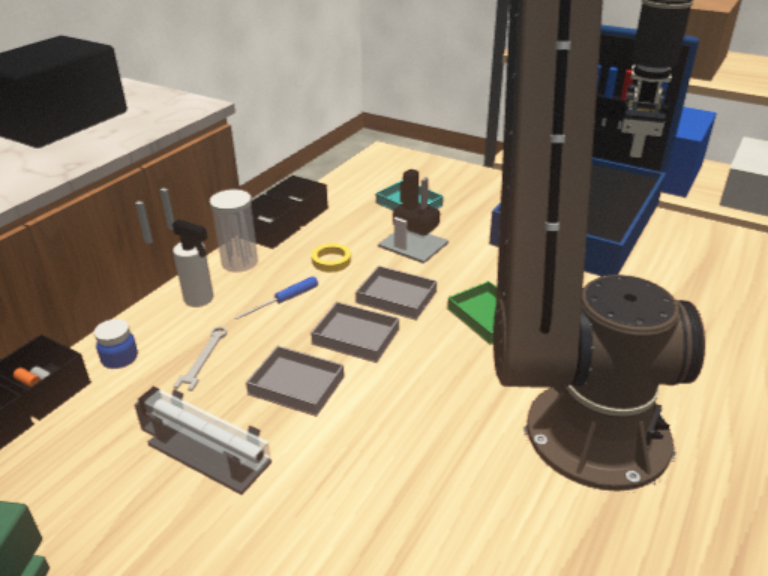

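Scene (1.5x) shows three grey trays at (348,331), (408,329) and (475,329). These fit the description. The green (333,292) and turquoise (188,384) trays are look-alikes. The scanner is at (265,335), and the tube in its cradle is at (555,325).

```bash
cat >> h.py <<'E'
def trays(cam,z=.03):
    "tray masks onto the rim plane: centre, long-side yaw, size, pixel, hue saturation"
    im=ctrl.snapshot(cam);hsv=cv2.cvtColor(im,cv2.COLOR_BGR2HSV);out=[]
    for d in ctrl.cut_out(cam,"trayA"):
        m=np.array(d["pixels"])
        if m.sum()<50: continue
        c,_=cv2.findContours(m.astype(np.uint8),cv2.RETR_EXTERNAL,cv2.CHAIN_APPROX_NONE)
        c=max(c,key=cv2.contourArea)[:,0]
        P=np.array([at_z(cam,p,z)[:2] for p in c],np.float32)
        r=cv2.minAreaRect(P*1000)
        out.append((np.round(r[0]),np.round(r[1]),round(r[2],1),np.round(d["pixel"]),round(d["confidence"],2),int(np.median(hsv[m][:,1]))))
    return im,out
E
python3 - <<'E'
from h import *
for c in("scene","side"):
    for r in trays(c)[1]: print(c,*r)
c="side"
for n in("tube","trigger","scanner"):
    for d in ctrl.cut_out(c,n)[:2]:
        m=np.array(d["pixels"]);ys,xs=np.nonzero(m)
        print(n,d["confidence"],d["pixel"],xs.min(),xs.max(),ys.min(),ys.max(),cv2.minAreaRect(np.c_[xs,ys].astype(np.float32)))
p,R,o=pose();print(R.as_matrix().round(2))
print("cam",ctrl.get_calibration("wrist"), "campos in tool", R.inv().apply(ray("wrist",(200,200))[0]-p))
for yaw in(-18,162):
    y=np.array([np.cos(np.radians(yaw)),np.sin(np.radians(yaw)),0]);x=np.array([0,0,-1.]);M=np.c_[x,y,np.cross(x,y)]
    print(yaw,delta([.53,-.37,.33],Rt=Ro.from_matrix(M)))
E
```

```text
scene [503. -11.] [184. 117.] 5.5 [274. 220.] 0.65 16
side [474.   2.] [153. 141.] 7.2 [238. 223.] 0.58 36
tube 0.91 [136.5, 285.6] 92 179 258 313 ((135.20001220703125, 284.6000061035156), (94.80928039550781, 21.466251373291016), 26.56505012512207)
trigger 0.65 [283.5, 128.5] 281 284 120 137 ((282.5, 128.5), (17.0, 3.0), 90.0)
scanner 0.93 [275.6, 148.9] 253 297 113 174 ((280.6000061035156, 144.20001220703125), (41.7420654296875, 56.920997619628906), 18.434946060180664)
[[-0.   -0.22  0.98]
 [ 0.    0.98  0.22]
 [-1.    0.   -0.  ]]
cam {'fx': 297.3186396354542, 'fy': 297.3186396354542, 'cx': 259.63505423028823, 'cy': 188.98915863716596, 'R': array([[-0.22145984,  0.97516897,  0.00101109],
       [ 0.9339071 ,  0.21179067,  0.28803166],
       [ 0.2806654 ,  0.0647317 , -0.95762035]]), 't': array([ 0.6736613 , -0.03617961,  0.39097467])} campos in tool [-0.15758102  0.00095599 -0.07825963]
-18 (array([-0.1034,  0.1966,  0.4347]), array([120.82,  -0.  ,   0.  ]))
162 (array([-0.1034,  0.1966,  0.4347]), array([-59.18,  -0.  ,  -0.  ]))
```

Emit:
{"op": "drive_tool", "data": {"plan": [[[-0.16, 0, 0], [0, 0, 0], 1], [[-0.16, 0, 0], [0, 0, 0], 1], [[-0.16, 0, 0], [0, 0, 0], 1], [[-0.16, 0, 0], [0, 0, 0], 1], [[-0.15, 0.197, 0.435], [-59.2, 0, 0], 1], [[-0.15, 0.197, 0.435], [-59.2, 0, 0], 1], [[-0.15, 0.197, 0.435], [-59.2, 0, 0], 1], [[-0.15, 0.197, 0.435], [-59.2, 0, 0], 1], [[-0.15, 0.197, 0.435], [-59.2, 0, 0], 1], [[-0.15, 0.197, 0.435], [-59.2, 0, 0], 1], [[-0.15, 0.197, 0.435], [-59.2, 0, 0], 1], [[-0.15, 0.197, 0.435], [-59.2, 0, 0], 1], [[-0.15, 0.197, 0.435], [-59.2, 0, 0], 1], [[-0.15, 0.197, 0.435], [-59.2, 0, 0], 1], [[-0.15, 0.197, 0.435], [-59.2, 0, 0], 1], [[-0.15, 0.197, 0.435], [-59.2, 0, 0], 1], [[-0.15, 0.197, 0.435], [-59.2, 0, 0], 1], [[-0.15, 0.197, 0.435], [-59.2, 0, 0], 1], [[-0.15, 0.197, 0.435], [-59.2, 0, 0], 1]]}}

```text
clock: 3.28
tool_pos: [0.53, -0.3696, 0.3766]
orientation: [131.2, 90.0, -156.8]
force: [-0.4, 1.3, 0.2]
opening: 0.0877
```

```bash
python3 - <<'E'
from h import *
im=ctrl.snapshot("wrist")
for n,z in(("scanner",0),("trigger_pad",.165),("grip_back",.165),("trigger",.165)):
    for d in ctrl.landmark_of("wrist",n)[:2]:
        print(n,round(d["confidence"],2),np.round(d["pixel"],1),at_z("wrist",d["pixel"],z).round(3))
cv2.imwrite("pics/w1.png",cv2.resize(im,None,fx=1.5,fy=1.5))
print(pose()[0])
E
```

```text
scanner 0.61 [252.4 148. ] [ 0.543 -0.368  0.   ]
trigger_pad 0.53 [271.3 167.9] [ 0.516 -0.36   0.165]
grip_back 0.89 [225.5 177.7] [ 0.576 -0.366  0.165]Traceback (most recent call last):
  File "<stdin>", line 4, in <module>
ValueError: it knows: cradle, grip_back, scanner, sleeve, trayA, trayB, trayC, trigger_pad, tube, tube_mouth
```

```bash
python3 - <<'E'
from h import *
im=ctrl.snapshot("wrist")
cv2.imwrite("pics/w1.png",cv2.resize(im,None,fx=1.5,fy=1.5))
for i in range(2):
  ctrl.snapshot("wrist")
  for n,z in(("scanner",0),("trigger_pad",.165),("grip_back",.165)):
    for d in ctrl.landmark_of("wrist",n)[:1]:
        print(n,round(d["confidence"],2),np.round(d["pixel"],1),at_z("wrist",d["pixel"],z).round(3))
ctrl.snapshot("scene")
for n in("trayA","trayB","trayC"):
    for d in ctrl.cut_out("scene",n): print(n,d["confidence"],d["pixel"],np.sum(d["pixels"]))
E
```

```text
scanner 0.78 [250.8 150.4] [ 0.547 -0.365  0.   ]
trigger_pad 0.62 [270.4 164.7] [ 0.517 -0.364  0.165]
grip_back 0.96 [225.2 175.2] [ 0.576 -0.368  0.165]
scanner 0.73 [250.3 150.3] [ 0.548 -0.365  0.   ]
trigger_pad 0.64 [265.9 170.6] [ 0.525 -0.358  0.165]
grip_back 0.64 [224.4 176.9] [ 0.578 -0.366  0.165]
trayA 0.62 [270.5, 220.1] 825
trayB 0.57 [314.6, 222.4] 817
trayC 0.88 [231.4, 221.8] 749
trayC 0.75 [126.6, 253.6] 1101
trayC 0.69 [220.9, 196.7] 687
```

View pics/w1.png

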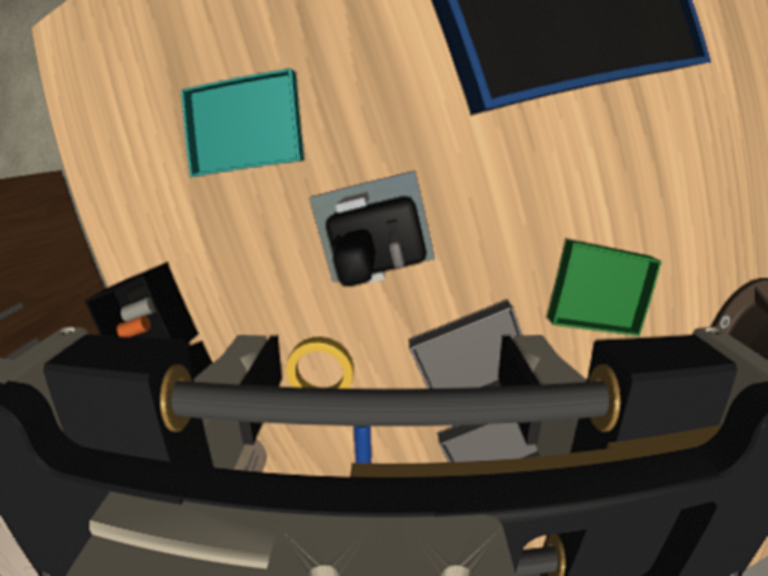

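```bash
python3 - <<'E'
from h import *
for p in((310,195),(417,172),(434,258)): print(at_z("wrist",np.array(p)/1.5,.004).round(4))
im=ctrl.snapshot("wrist")
m=ctrl.cut_out("wrist","trigger_pad")
for d in m[:2]: print(d["pixel"],d["confidence"],np.sum(d["pixels"]))
# crop big
x0,y0=205,105
c=cv2.resize(im[y0:y0+95,x0:x0+95],None,fx=6,fy=6,interpolation=cv2.INTER_CUBIC)
cv2.imwrite("pics/w2.png",np.clip(c.astype(float)*1.6,0,255).astype(np.uint8))
E
```

```text
[ 0.611  -0.4252  0.004 ]
[ 0.4814 -0.411   0.004 ]
[ 0.4927 -0.3046  0.004 ]
[265.2, 165.3] 0.45 172
```

View pics/w2.png

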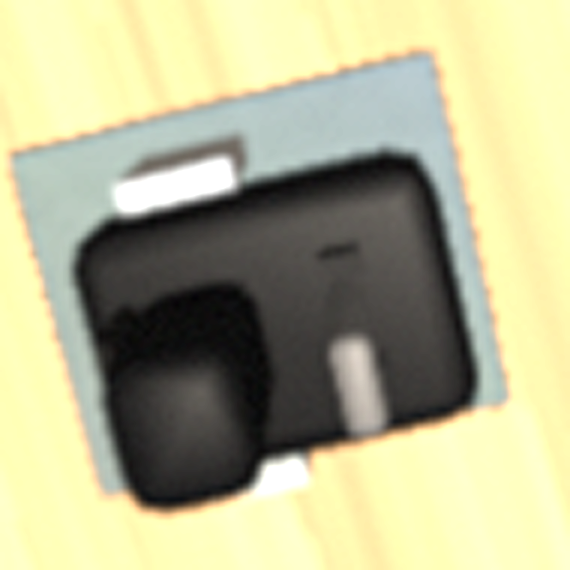

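```bash
python3 - <<'E'
from h import *
f=lambda u,v,z:at_z("wrist",(205+u/6-.5,105+v/6-.5),z).round(4)
print("grip top L,R near bottom",f(115,420,.19),f(268,395,.19),"mid y top/bot",f(180,290,.19),f(190,505,.19))
print("trigger top L R",f(345,430,.183),f(387,425,.183),f(331,340,.12),f(369,335,.12))
yaw=180-6.1
y=np.array([np.cos(np.radians(yaw)),np.sin(np.radians(yaw)),0]);x=np.array([0,0,-1.]);M=np.c_[x,y,np.cross(x,y)]
for z in (.23,.1465): print(delta([.55,-.366,z],Rt=Ro.from_matrix(M)))
E
```

```text
grip top L,R near bottom [ 0.573  -0.3745  0.19  ] [ 0.5423 -0.3698  0.19  ] mid y top/bot [ 0.552  -0.3953  0.19  ] [ 0.5645 -0.3531  0.19  ]
trigger top L R [ 0.5304 -0.3566  0.183 ] [ 0.522  -0.3549  0.183 ] [ 0.5313 -0.363   0.12  ] [ 0.5223 -0.3614  0.12  ]
(array([ 0.1465, -0.0177,  0.0094]), array([-1.187e+01, -0.000e+00, -1.000e-02]))
(array([ 0.23  , -0.0178,  0.0094]), array([-1.187e+01, -0.000e+00, -1.000e-02]))
```

Emit:
{"op": "drive_tool", "data": {"plan": [[[0.1, -0.0202, 0.0069], [-11.9, 0, 0], 1], [[0.1, -0.0202, 0.0069], [-11.9, 0, 0], 1], [[0.1, -0.0202, 0.0069], [-11.9, 0, 0], 1], [[0.12, -0.0202, 0.0069], [-11.9, 0, 0], 1], [[0.14, -0.0202, 0.0069], [-11.9, 0, 0], 1], [[0.16, -0.0202, 0.0069], [-11.9, 0, 0], 1], [[0.18, -0.0202, 0.0069], [-11.9, 0, 0], 1], [[0.2, -0.0202, 0.0069], [-11.9, 0, 0], 1], [[0.22, -0.0202, 0.0069], [-11.9, 0, 0], 1], [[0.23, -0.0202, 0.0069], [-11.9, 0, 0], 1], [[0.23, -0.0202, 0.0069], [-11.9, 0, 0], 1], [[0.23, -0.0202, 0.0069], [-11.9, 0, 0], 1], [[0.23, -0.0202, 0.0069], [-11.9, 0, 0], 1]]}}

```text
clock: 5.32
tool_pos: [0.5524, -0.3696, 0.148]
orientation: [-116.9, 89.9, -32.9]
force: [-0.6, 0.7, -0.1]
opening: 0.0877
```

```bash
python3 - <<'E'
from h import *
for c in("side","wrist"):
    im=ctrl.snapshot(c)
    if c=="side": a=cv2.resize(im[70:190,220:350],(585,540),interpolation=cv2.INTER_CUBIC)
cv2.imwrite("pics/s3.png",a); p,R,o=pose();print(p,np.round(R.as_matrix(),3))
E
```

```text
[ 0.55239451 -0.36949052  0.14810107] [[ 0.002 -0.994  0.106]
 [-0.001  0.106  0.994]
 [-1.    -0.002 -0.001]]
```

View pics/s3.png

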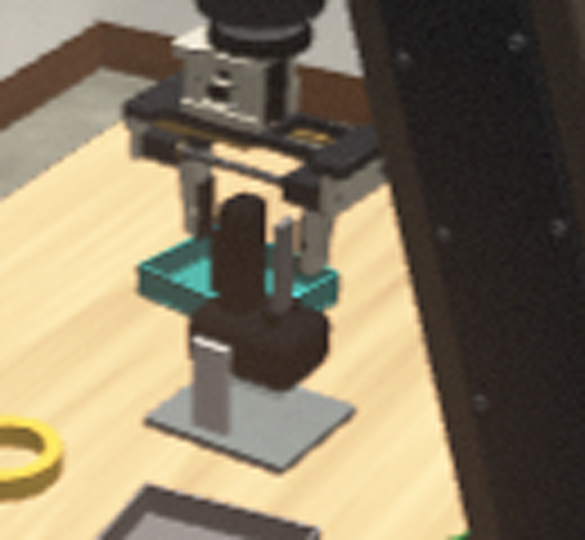

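Emit:
{"op": "drive_tool", "data": {"plan": [[[0, 0, 0], [0, 0, 0], 0.5], [[0, 0, 0], [0, 0, 0], 0.3], [[0, 0, 0], [0, 0, 0], 0], [[0, 0, 0], [0, 0, 0], 0], [[0, 0, 0], [0, 0, 0], 0], [[0, 0, 0], [0, 0, 0], 0], [[0, 0, 0], [0, 0, 0], 0], [[0, 0, 0], [0, 0, 0], 0], [[0, 0, 0], [0, 0, 0], 0], [[0, 0, 0], [0, 0, 0], 0], [[0, 0, 0], [0, 0, 0], 0]]}}

```text
clock: 6.33
tool_pos: [0.5546, -0.3698, 0.148]
orientation: [-104.1, 89.7, -20.2]
force: [8.9, -2.4, -3.0]
opening: 0.0458
```

```bash
python3 - <<'E'
from h import *
im=ctrl.snapshot("side"); cv2.imwrite("pics/s4.png",cv2.resize(im[90:170,240:340],(600,480),interpolation=cv2.INTER_CUBIC)); p,R,o=pose();print(p,o["opening"],o["force"],o["moment"])
E
```

```text
[ 0.55465644 -0.36979037  0.14803781] 0.0459570269174379 [ 8.67252314 -2.71902809 -4.08515972] [-0.51300982 -1.84969542  0.02077869]
```

View pics/s4.png

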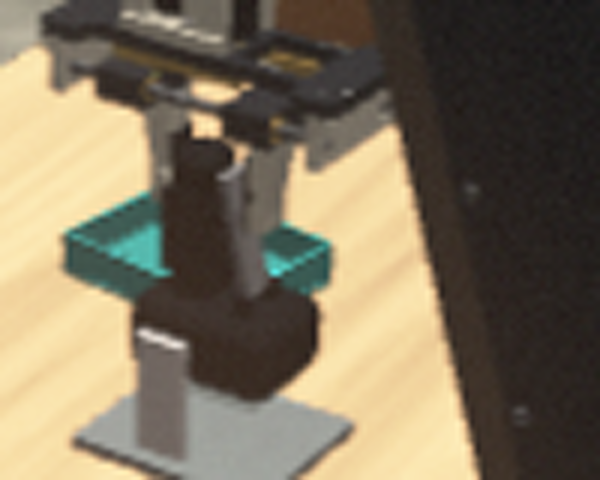

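Emit:
{"op": "drive_tool", "data": {"plan": [[[0, -0.001, 0], [0, 0, 0], 0], [[0, -0.002, 0], [0, 0, 0], 0], [[0, -0.002, 0], [0, 0, 0], 0], [[0, -0.002, 0], [0, 0, 0], 0], [[0, -0.002, 0], [0, 0, 0], 0], [[0, -0.002, 0], [0, 0, 0], 0]]}}

```text
clock: 6.88
tool_pos: [0.5548, -0.3698, 0.148]
orientation: [-118.2, 89.9, -34.2]
force: [-5.0, 1.1, 4.8]
opening: 0.0458
```

Emit:
{"op": "drive_tool", "data": {"plan": [[[0, 0, 0], [0, 0, 0], 1], [[0, 0, 0], [0, 0, 0], 1], [[0, 0, 0], [0, 0, 0], 1], [[0, 0, 0], [0, 0, 0], 1], [[0, 0, 0], [0, 0, 0], 1], [[0, 0, 0], [0, 0, 0], 1], [[-0.02, 0, 0], [0, 0, 0], 1], [[-0.05, 0, 0], [0, 0, 0], 1], [[-0.08, 0, 0], [0, 0, 0], 1], [[-0.12, 0, 0], [0, 0, 0], 1], [[-0.16, 0, 0], [0, 0, 0], 1], [[-0.19, 0, 0], [0, 0, 0], 1], [[-0.19, 0, 0], [0, 0, 0], 1]]}}

```text
clock: 7.97
tool_pos: [0.5567, -0.3712, 0.3465]
orientation: [-114.0, 89.2, -30.0]
force: [0.9, -0.1, 0.9]
opening: 0.0875
```

```bash
python3 - <<'E'
from h import *
p,R,o=pose();print(p,o["opening"],o["joint_pos"])
# tool y = -tube y or +tube y ; aim over cradle at (.54,.36), yaw of tube ~5
for yaw in(95,-85):
    a=np.radians(yaw);y=np.array([np.cos(a),np.sin(a),0]);x=np.array([0,0,-1.]);print(yaw,delta([.48,.36,.34],Rt=Ro.from_matrix(np.c_[x,y,np.cross(x,y)])))
ctrl.snapshot("side")
print("side trigger", [at_z("side",d["pixel"],.165).round(3) for d in ctrl.landmark_of("side","trigger_pad")])
E
```

```text
[ 0.5566741  -0.37116259  0.34651573] 0.08751841827562826 [-16.92283119  16.84615111  10.56721774   0.19134465 -82.9066374
  10.8974857 ]
95 (array([2.000e-04, 1.528e-01, 7.192e-01]), array([79.  ,  0.24,  0.87]))
-85 (array([2.000e-04, 1.528e-01, 7.192e-01]), array([-101.  ,   -0.92,    0.25]))
side trigger [array([ 0.537, -0.394,  0.165])]
```

Emit:
{"op": "drive_tool", "data": {"plan": [[[0, 0.153, 0.719], [79, 0.2, 0.9], 1], [[0, 0.153, 0.719], [79, 0.2, 0.9], 1], [[0, 0.153, 0.719], [79, 0.2, 0.9], 1], [[0, 0.153, 0.719], [79, 0.2, 0.9], 1], [[0, 0.153, 0.719], [79, 0.2, 0.9], 1], [[0, 0.153, 0.719], [79, 0.2, 0.9], 1], [[0, 0.153, 0.719], [79, 0.2, 0.9], 1], [[0, 0.153, 0.719], [79, 0.2, 0.9], 1], [[0, 0.153, 0.719], [79, 0.2, 0.9], 1], [[0, 0.153, 0.719], [79, 0.2, 0.9], 1], [[0, 0.153, 0.719], [79, 0.2, 0.9], 1], [[0, 0.153, 0.719], [79, 0.2, 0.9], 1], [[0, 0.153, 0.719], [79, 0.2, 0.9], 1], [[0, 0.153, 0.719], [79, 0.2, 0.9], 1], [[0, 0.153, 0.719], [79, 0.2, 0.9], 1], [[0, 0.153, 0.719], [79, 0.2, 0.9], 1], [[0, 0.153, 0.719], [79, 0.2, 0.9], 1], [[0, 0.153, 0.719], [79, 0.2, 0.9], 1], [[0, 0.153, 0.719], [79, 0.2, 0.9], 1], [[0, 0.153, 0.719], [79, 0.2, 0.9], 1]]}}

```text
clock: 9.73
tool_pos: [0.4772, 0.3662, 0.3344]
orientation: [154.7, 89.4, 159.9]
force: [0.5, 0.0, -0.7]
opening: 0.0872
```

```bash
python3 - <<'E'
from h import *
p,R,o=pose();print(p,R.as_matrix().round(3),o["joint_pos"].__class__,np.round(o["joint_pos"],1))
im=ctrl.snapshot("wrist");cv2.imwrite("pics/w5.png",cv2.resize(im,None,fx=1.5,fy=1.5))
for n,z in(("tube",.062),("tube_mouth",.062),("cradle",0),("sleeve1",.059)):
    for d in ctrl.landmark_of("wrist",n)[:4]:
        print(n,round(d["confidence"],2),np.round(d["pixel"],1),at_z("wrist",d["pixel"],z).round(4))
E
```

```text
[0.47721172 0.36618332 0.33444314] [[-0.01  -0.09   0.996]
 [ 0.004  0.996  0.09 ]
 [-1.     0.004 -0.009]] <class 'numpy.ndarray'> [  55.7   11.     1.7   -0.6  -80.8 -140.4]
tube 0.95 [255.8 190.3] [0.5286 0.3636 0.062 ]
tube_mouth 0.68 [258.9 112.2] [0.4122 0.3573 0.062 ]
cradle 0.61 [255.3 179.9] [0.5299 0.361  0.    ]
```

View pics/w5.png

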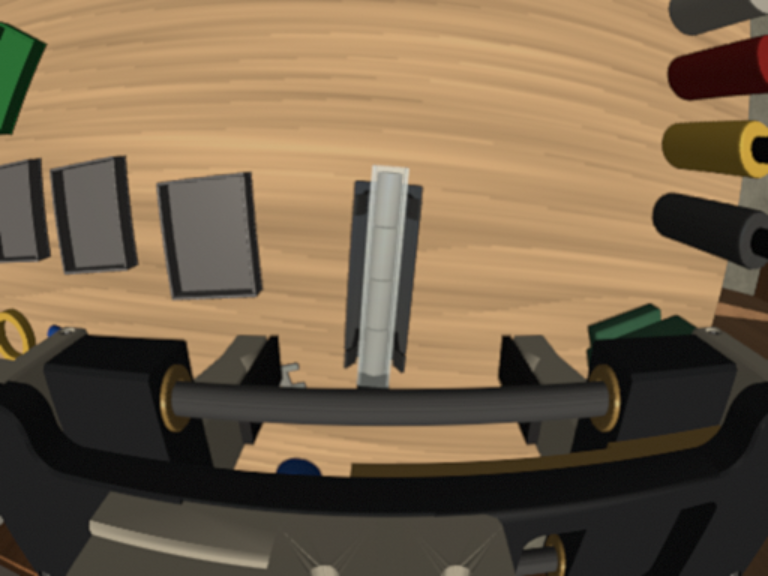

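```bash
python3 - <<'E'
from h import *
f=lambda u,v,z:at_z("wrist",(u/1.5,v/1.5),z)
A=f(373,167,.079);B=f(409,168,.079);C=f(359,374,.079);D=f(390,374,.079)
print(A,B,C,D)
m=(A+B)/2;e=(C+D)/2;yaw=np.degrees(np.arctan2((e-m)[1],(e-m)[0]));print("mouth",m,"yaw",yaw,[np.degrees(np.arctan2((q)[1],(q)[0])) for q in(C-A,D-B)])
# cradle saddle outer corners / base edges
print("base corners",f(355,182,.076),f(422,186,.076),f(346,366,.076),f(404,372,.076))
d=np.array([np.cos(np.radians(yaw)),np.sin(np.radians(yaw)),0]);cen=m+.12*d;print("centre",cen)
a=np.radians(yaw+90);y=np.array([np.cos(a),np.sin(a),0]);x=np.array([0,0,-1.]);Rt=Ro.from_matrix(np.c_[x,y,np.cross(x,y)])
print(delta([cen[0],cen[1],.12],Rt=Rt),delta([cen[0],cen[1],.043],Rt=Rt))
# trays in this view
for t,u in(("L",((158,184),(251,172),(262,293),(172,299))),("M",((51,169),(125,156),(136,268),(66,273)))):
    P=np.array([f(*q,.03) for q in u]);print(t,P.mean(0).round(3),P.round(3).tolist())
E
```

```text
[0.41254355 0.34246772 0.079     ] [0.41061218 0.37568682 0.079     ] [0.62441938 0.34380029 0.079     ] [0.62157855 0.37625994 0.079     ]
mouth [0.41157787 0.35907727 0.079     ] yaw 0.2582220911200952 [np.float64(0.3603515796639279), np.float64(0.15565067685932663)]
base corners [0.42799968 0.32673051 0.076     ] [0.426444   0.38954148 0.076     ] [0.61775629 0.32950895 0.076     ] [0.61959085 0.39095008 0.076     ]
centre [0.53157665 0.35961809 0.079     ]
(array([ 0.2169, -0.0068,  0.0542]), array([ 4.68, -0.4 , -0.32])) (array([ 0.2939, -0.0073,  0.0547]), array([ 4.68, -0.4 , -0.32]))
L [0.502 0.162 0.03 ] [[0.442, 0.098, 0.03], [0.426, 0.211, 0.03], [0.56, 0.227, 0.03], [0.578, 0.112, 0.03]]
M [ 0.483 -0.003  0.03 ] [[0.422, -0.072, 0.03], [0.41, 0.05, 0.03], [0.543, 0.063, 0.03], [0.558, -0.055, 0.03]]
```

Emit:
{"op": "drive_tool", "data": {"plan": [[[0.15, -0.007, 0.054], [4.8, -0.4, -0.3], 1], [[0.15, -0.007, 0.054], [4.8, -0.4, -0.3], 1], [[0.15, -0.007, 0.054], [4.8, -0.4, -0.3], 1], [[0.15, -0.007, 0.054], [4.8, -0.4, -0.3], 1], [[0.18, -0.007, 0.054], [4.8, -0.4, -0.3], 1], [[0.21, -0.007, 0.054], [4.8, -0.4, -0.3], 1], [[0.23, -0.007, 0.0545], [4.8, -0.4, -0.3], 1], [[0.25, -0.0072, 0.0545], [4.8, -0.4, -0.3], 1], [[0.27, -0.0073, 0.0547], [4.8, -0.4, -0.3], 1], [[0.285, -0.0073, 0.0547], [4.8, -0.4, -0.3], 1], [[0.294, -0.0073, 0.0547], [4.8, -0.4, -0.3], 1], [[0.294, -0.0073, 0.0547], [4.8, -0.4, -0.3], 1], [[0.294, -0.0073, 0.0547], [4.8, -0.4, -0.3], 1], [[0.294, -0.0073, 0.0547], [4.8, -0.4, -0.3], 1]]}}

```text
clock: 11.15
tool_pos: [0.5323, 0.3598, 0.0442]
orientation: [49.2, 89.9, 49.3]
force: [-0.8, -0.1, 0.4]
opening: 0.0876
```

Emit:
{"op": "drive_tool", "data": {"plan": [[[0, 0, 0], [0, 0, 0], 0.6], [[0, 0, 0], [0, 0, 0], 0.5], [[0, 0, 0], [0, 0, 0], 0.4], [[0, 0, 0], [0, 0, 0], 0.3], [[0, 0, 0], [0, 0, 0], 0.2], [[0, 0, 0], [0, 0, 0], 0.1], [[0, 0, 0], [0, 0, 0], 0], [[0, 0, 0], [0, 0, 0], 0], [[0, 0, 0], [0, 0, 0], 0], [[0, 0, 0], [0, 0, 0], 0]]}}

```text
clock: 11.98
tool_pos: [0.5324, 0.36, 0.0442]
orientation: [49.4, 89.9, 49.5]
force: [-0.3, 1.7, -0.6]
opening: 0.0337
```

```bash
python3 - <<'E'
from h import *
p,R,o=pose();print(p,R.as_matrix().round(4).tolist(),o["opening"],o["force"],o["moment"])
im=ctrl.snapshot("wrist");cv2.imwrite("pics/w6.png",cv2.resize(im[:300],None,fx=1.5,fy=1.5))
E
```

```text
[0.53244161 0.36004418 0.04418043] [[0.0016, -0.0025, 1.0], [0.0019, 1.0, 0.0025], [-1.0, 0.0018, 0.0016]] 0.033741675786212934 [-0.3226449   1.73017091 -0.63261458] [ 0.3900888  -0.02282032  0.05576258]
```

View pics/w6.png

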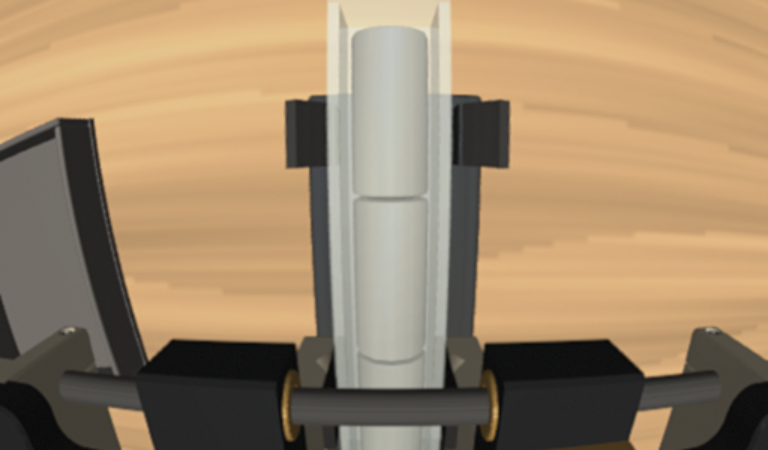

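Emit:
{"op": "drive_tool", "data": {"plan": [[[-0.004, 0, 0], [0, 0, 0], 0], [[-0.012, 0, 0], [0, 0, 0], 0], [[-0.025, 0, 0], [0, 0, 0], 0], [[-0.04, 0, 0], [0, 0, 0], 0], [[-0.055, 0, 0], [0, 0, 0], 0], [[-0.07, -0.004, 0.002], [0, 0, 0], 0], [[-0.08, -0.014, 0.008], [0, 0, 0], 0], [[-0.085, -0.03, 0.018], [0, 0, 0], 0], [[-0.085, -0.05, 0.03], [0, 0, 0], 0], [[-0.085, -0.072, 0.043], [0, 0, 0], 0], [[-0.085, -0.094, 0.057], [0, 0, 0], 0], [[-0.085, -0.116, 0.07], [0, 0, 0], 0], [[-0.085, -0.138, 0.084], [0, 0, 0], 0], [[-0.085, -0.158, 0.096], [0, 0, 0], 0], [[-0.085, -0.174, 0.105], [0, 0, 0], 0], [[-0.085, -0.185, 0.112], [0, 0, 0], 0], [[-0.085, -0.191, 0.116], [0, 0, 0], 0], [[-0.085, -0.195, 0.118], [0, 0, 0], 0], [[-0.085, -0.195, 0.118], [0, 0, 0], 0], [[-0.085, -0.195, 0.118], [0, 0, 0], 0]]}}

```text
clock: 13.7
tool_pos: [0.6505, 0.1656, 0.1289]
orientation: [56.2, 89.9, 56.4]
force: [0.2, 0.6, -2.8]
opening: 0.0339
```

```bash
cat >> h.py <<'E'
K=.0178; L=.1208
def tubepts(xs,y=0,z=.010):
    "pixels in wrist view of points at tube coordinates"
    p,R,o=pose(); c=p-K*R.apply([1,0,0])
    return [proj("wrist",c+R.apply([-z,y,x])) for x in xs]
def profile(name):
    im=ctrl.snapshot("wrist"); cv2.imwrite(f"pics/{name}.png",im)
    xs=np.arange(-.135,-.015,.001)
    px=np.array(tubepts(xs),np.float32)
    g=im.astype(np.float32).mean(2)
    s=np.mean([cv2.remap(g,px[None,:,0]+k,px[None,:,1],cv2.INTER_LINEAR,borderValue=-1)[0] for k in range(-6,7,2)],0)
    return xs,s,px,im
def aim(mouth,tilt,yaw=0.3):
    "tool delta to put the mouth centre there with tilt mouth-down (deg)"
    t=np.radians(tilt);Rz=Ro.from_euler('z',yaw,degrees=True)
    tx=Rz.apply([np.cos(t),0,np.sin(t)]);ty=Rz.apply([0,1,0]);tz=np.cross(tx,ty)
    c=np.array(mouth)+.12*tx
    R=Ro.from_matrix(np.c_[-tz,ty,tx])
    # tcp: K ahead of axis along fingers, .0008 towards the cap
    return delta(c-K*tz+(L-.12)*tx,Rt=R)
def mouth():
    p,R,o=pose();c=p-K*R.apply([1,0,0]);tx=R.apply([0,0,1])
    return (c-L*tx).round(4),round(float(np.degrees(np.arcsin(tx[2]))),2)
E
python3 - <<'E'
from h import *
print(mouth(),pose()[2]["force"],pose()[2]["moment"])
xs,s,px,im=profile("p0")
for i in range(0,len(xs),1): print(int(xs[i]*1000),int(s[i]),end="; ")
print(px[[0,15,40,80,119]])
si=ctrl.snapshot("side");sc=ctrl.snapshot("scene")
b=[]
for c,im in(("side",si),("scene",sc)):
    ctrl.snapshot(c)
    for n in("trayA","trayB","trayC"):
        for d in ctrl.cut_out(c,n):
            m=np.array(d["pixels"]);cc,_=cv2.findContours(m.astype(np.uint8),0,1);cc=max(cc,key=cv2.contourArea)[:,0]
            P=np.array([at_z(c,q,.022)[:2] for q in cc],np.float32)
            r=cv2.minAreaRect(P*1000);print(c,n,round(d["confidence"],2),np.round(d["pixel"]),np.round(r[0]),np.round(r[1]),round(r[2]))
for t in(0,10): print(aim([.53,.165,.075],t))
E
```

```text
(array([0.5297, 0.1652, 0.1466]), 0.07) [ 0.15865689  0.55315921 -2.78029921] [ 0.05981545 -0.03614585  0.03665259]
-135 -1; -134 -1; -133 -1; -132 -1; -131 -1; -130 -1; -129 -1; -128 -1; -127 -1; -126 -1; -125 155; -124 178; -123 178; -122 179; -121 179; -120 179; -119 180; -118 179; -117 179; -115 181; -114 181; -113 181; -112 181; -111 181; -110 181; -109 181; -108 181; -107 181; -106 181; -105 182; -104 182; -103 182; -102 182; -101 181; -100 182; -99 182; -98 182; -97 182; -96 182; -95 182; -94 182; -93 182; -92 182; -91 182; -90 182; -89 182; -88 182; -87 182; -86 182; -85 182; -84 182; -83 182; -82 182; -81 182; -80 182; -79 182; -78 182; -77 182; -76 183; -75 182; -74 182; -73 182; -72 182; -71 182; -70 182; -69 182; -68 182; -67 182; -66 172; -65 125; -64 157; -63 181; -62 180; -61 180; -60 180; -59 180; -58 179; -57 179; -56 179; -55 179; -54 179; -53 178; -52 178; -51 178; -50 178; -49 178; -48 177; -47 177; -46 177; -45 177; -44 176; -43 176; -42 176; -41 176; -40 176; -39 175; -38 175; -37 175; -36 175; -35 175; -34 174; -33 173; -32 173; -31 173; -30 173; -29 173; -28 1
[... 349 characters left out ...]
.] 7
side trayB 0.18 [276. 150.] [ 593. -492.] [153. 458.] 20
side trayC 0.93 [323. 206.] [ 282. -195.] [138. 168.] 63
side trayC 0.84 [262. 195.] [ 476. -159.] [160. 151.] 4
side trayC 0.58 [263. 132.] [ 710. -519.] [ 61. 141.] 32
scene trayA 0.7 [272. 220.] [489. -12.] [181. 125.] 7
scene trayA 0.23 [174. 229.] [ 445. -370.] [397. 117.] 3
scene trayB 0.9 [310. 223.] [509. 142.] [177.  86.] 7
scene trayC 0.77 [232. 220.] [ 486. -163.] [183. 115.] 4
scene trayC 0.67 [221. 196.] [ 285. -201.] [127. 180.] 64
scene trayC 0.66 [124. 254.] [ 662. -536.] [129. 177.] 77
(array([ 0.0718,  0.0002, -0.    ]), array([-0.15,  0.09, -0.1 ]))
(array([0.0505, 0.0003, 0.0012]), array([-0.16, -9.91, -0.09]))
```

Emit:
{"op": "drive_tool", "data": {"plan": [[[0.003, 0, 0], [0, -0.5, 0], 0], [[0.01, 0, 0], [0, -1.5, 0], 0], [[0.018, 0, 0], [0, -3, 0], 0], [[0.025, 0, 0], [0, -5, 0], 0], [[0.032, 0, 0], [0, -7, 0], 0], [[0.037, 0, 0.001], [0, -8.5, 0], 0], [[0.039, 0, 0.001], [0, -9.5, 0], 0], [[0.04, 0, 0.001], [0, -10, 0], 0], [[0.04, 0, 0.001], [0, -10, 0], 0], [[0.04, 0, 0.001], [0, -10, 0], 0]]}}

```text
clock: 15.08
tool_pos: [0.6518, 0.1654, 0.0892]
orientation: [0.6, 79.9, 0.8]
force: [0.4, 0.0, -3.5]
opening: 0.0341
```

Emit:
{"op": "drive_tool", "data": {"plan": [[[0, 0, 0], [0, -1, 0], 0], [[0, 0, 0], [0, -2, 0], 0], [[0, 0, 0], [0, -3, 0], 0], [[0, 0, 0], [0, -4, 0], 0], [[0, 0, 0], [0, -4, 0], 0], [[0, 0, 0], [0, -4, 0], 0], [[0, 0, 0], [0, -4, 0], 0], [[0, 0, 0], [0, -4, 0], 0], [[0, 0, 0], [0, -2, 0], 0], [[0, 0, 0], [0, 0, 0], 0], [[0, 0, 0], [0, 0, 0], 0]]}}

```text
clock: 16.0
tool_pos: [0.6536, 0.1664, 0.0899]
orientation: [1.0, 79.9, 1.2]
force: [1.0, 0.7, -2.5]
opening: 0.0338
```

```bash
cat >> h.py <<'E'
def seam(name):
    xs,s,px,im=profile(name)
    b=cv2.medianBlur(s.astype(np.float32)[None],5)[0]
    hp=s-np.median(np.lib.stride_tricks.sliding_window_view(np.pad(s,6,mode='edge'),13),axis=1)
    k=[i for i in range(1,len(s)-1) if hp[i]<-12 and hp[i]<=hp[i-1] and hp[i]<=hp[i+1] and s[i]>=0]
    print("seams(mm)",[(int(round(xs[i]*1000)),int(hp[i])) for i in k],"level",s[[12,20,30,40,60,80,100]].astype(int),mouth())
E
python3 -c "
from h import *
seam('q1')"
```

```text
seams(mm) [(-88, -62), (-35, -56)] level [173 175 177 179 180 181 117] (array([0.5313, 0.1658, 0.0857]), 10.17)
```

Emit:
{"op": "drive_tool", "data": {"plan": [[[0, 0, 0], [0, -1, 0], 0], [[0, 0, 0], [0, -2, 0], 0], [[0, 0, 0], [0, -3, 0], 0], [[0, 0, 0], [0, -4, 0], 0], [[0, 0, 0], [0, -4, 0], 0], [[0, 0, 0], [0, -4, 0], 0], [[0, 0, 0], [0, -4, 0], 0], [[0, 0, 0], [0, -4, 0], 0], [[0, 0, 0], [0, -2, 0], 0], [[0, 0, 0], [0, 0, 0], 0], [[0, 0, 0], [0, 0, 0], 0]]}}

```text
clock: 16.97
tool_pos: [0.6551, 0.167, 0.0903]
orientation: [1.4, 79.8, 1.5]
force: [1.9, 1.5, -2.2]
opening: 0.0337
```

```bash
python3 -c "
from h import *
seam('q2');o=pose()[2];print(o['force'],o['moment'])
cv2.imwrite('pics/q2v.png',cv2.resize(cv2.imread('pics/q2.png')[:260],None,fx=1.5,fy=1.5))"
```

```text
seams(mm) [(-58, -68)] level [171 192 174 176 181 180 175] (array([0.5328, 0.1665, 0.086 ]), 10.28)
[-0.16114803  1.14724207 -3.40490099] [-0.00563215  0.6984662  -0.01873257]
```

View pics/q2v.png

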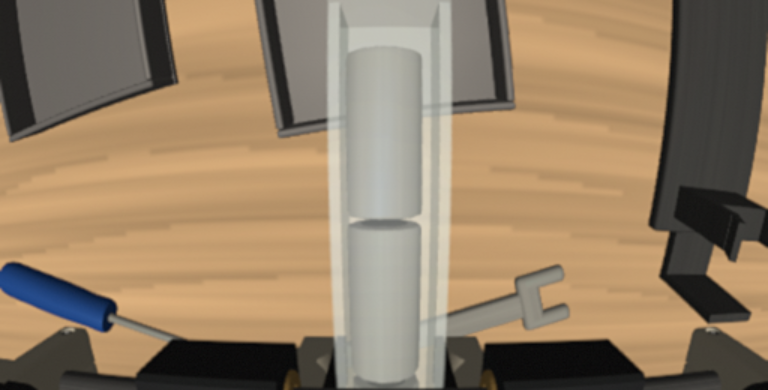

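```bash
python3 - <<'E'
from h import *
im=ctrl.snapshot("side")
for d in ctrl.landmark_of("side","sleeve1"): print(d["confidence"],d["pixel"],at_z("side",d["pixel"],.016).round(3))
cv2.imwrite("pics/s7.png",cv2.resize(im[160:320,120:340],(770,560),interpolation=cv2.INTER_CUBIC))
for c in("side",):
    for n in("trayA","trayB","trayC"):
        for d in ctrl.cut_out(c,n):
            m=np.array(d["pixels"]);cc,_=cv2.findContours(m.astype(np.uint8),0,1);cc=max(cc,key=cv2.contourArea)[:,0]
            P=np.array([at_z(c,q,.022)[:2] for q in cc],np.float32)
            r=cv2.minAreaRect(P*1000);print(c,n,round(d["confidence"],2),np.round(d["pixel"]),np.round(r[0]),np.round(r[1]),round(r[2]))
print(aim([.515,0,.12],0))
E
```

```text
0.48 [208.8, 257.3] [0.461 0.158 0.016]
side trayA 0.89 [236. 218.] [480.  -7.] [157. 144.] 6
side trayA 0.45 [136. 294.] [556. 351.] [283. 116.] 0
side trayB 0.98 [191. 255.] [496. 164.] [158. 138.] 7
side trayC 0.95 [322. 205.] [ 281. -196.] [137. 171.] 63
side trayC 0.83 [261. 192.] [ 477. -158.] [157. 153.] 7
side trayC 0.58 [262. 129.] [ 709. -519.] [ 62. 142.] 31
side trayC 0.54 [167. 221.] [651.  98.] [ 67. 167.] 83
(array([-0.0161, -0.1651, -0.0148]), array([-0.19, 10.18, -0.13]))
```

View pics/s7.png

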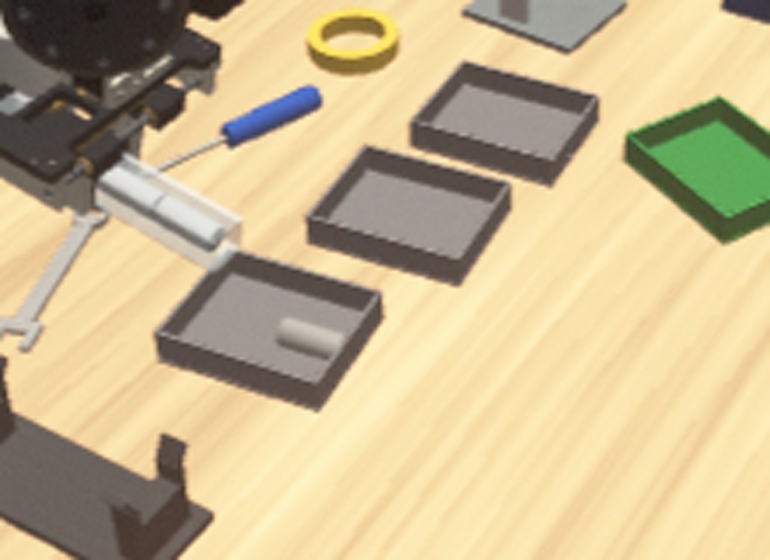

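Emit:
{"op": "drive_tool", "data": {"plan": [[[-0.003, 0, 0], [0, 2, 0], 0], [[-0.008, -0.003, 0], [0, 4, 0], 0], [[-0.014, -0.01, -0.002], [0, 7, 0], 0], [[-0.016, -0.02, -0.004], [0, 10, 0], 0], [[-0.016, -0.035, -0.006], [0, 10, 0], 0], [[-0.016, -0.052, -0.008], [0, 10, 0], 0], [[-0.016, -0.07, -0.01], [0, 10, 0], 0], [[-0.016, -0.088, -0.012], [0, 10, 0], 0], [[-0.016, -0.106, -0.014], [0, 10, 0], 0], [[-0.016, -0.124, -0.015], [0, 10, 0], 0], [[-0.016, -0.14, -0.015], [0, 10, 0], 0], [[-0.016, -0.152, -0.015], [0, 9, 0], 0], [[-0.014, -0.16, -0.016], [0, 7, 0], 0], [[-0.01, -0.165, -0.016], [0, 4.5, 0], 0], [[-0.006, -0.166, -0.016], [0, 2, 0], 0], [[-0.003, -0.166, -0.016], [0, 0.5, 0], 0], [[-0.003, -0.166, -0.016], [0, 0, 0], 0], [[-0.003, -0.166, -0.016], [0, 0, 0], 0]]}}

```text
clock: 18.77
tool_pos: [0.6356, -0.0012, 0.089]
orientation: [0.6, 79.9, 0.7]
force: [-0.1, 0.4, -2.5]
opening: 0.0338
```

```bash
python3 - <<'E'
from h import *
seam('q3')
c="side";ctrl.snapshot(c)
for n in("trayA","trayB"):
        for d in ctrl.cut_out(c,n)[:1]:
            m=np.array(d["pixels"]);cc,_=cv2.findContours(m.astype(np.uint8),0,1);cc=max(cc,key=cv2.contourArea)[:,0]
            P=np.array([at_z(c,q,.022)[:2] for q in cc],np.float32)
            r=cv2.minAreaRect(P*1000);print(c,n,round(d["confidence"],2),np.round(d["pixel"]),np.round(r[0]),np.round(r[1]),round(r[2]))
E
```

```text
seams(mm) [(-61, -72)] level [178 200 182 184 189 187 182] (array([ 0.5144, -0.0011,  0.0856]), 10.16)
side trayA 0.61 [238. 222.] [480.  -5.] [151. 141.] 8
side trayB 0.97 [193. 250.] [497. 162.] [158. 138.] 8
```

Emit:
{"op": "drive_tool", "data": {"plan": [[[0, 0, 0], [0, -1, 0], 0], [[0, 0, 0], [0, -2, 0], 0], [[0, 0, 0], [0, -3, 0], 0], [[0, 0, 0], [0, -4, 0], 0], [[0, 0, 0], [0, -4, 0], 0], [[0, 0, 0], [0, -4, 0], 0], [[0, 0, 0], [0, -4, 0], 0], [[0, 0, 0], [0, -4, 0], 0], [[0, 0, 0], [0, -2, 0], 0], [[0, 0, 0], [0, 0, 0], 0], [[0, 0, 0], [0, 0, 0], 0]]}}

```text
clock: 19.88
tool_pos: [0.6394, 0.0003, 0.0901]
orientation: [1.0, 79.8, 1.1]
force: [2.0, 0.9, -1.7]
opening: 0.0339
```

```bash
python3 -c "
from h import *
seam('q4');o=pose()[2];print(o['force'],o['moment'])"
```

```text
seams(mm) [(-86, -61), (-28, -49)] level [178 180 183 184 187 188 182] (array([ 5.17e-01, -1.00e-04,  8.57e-02]), 10.28)
[-1.09482378  0.48245145 -3.7354017 ] [-0.03074104  0.62620577 -0.03728581]
```

Emit:
{"op": "drive_tool", "data": {"plan": [[[0, 0, 0], [0, -1, 0], 0], [[0, 0, 0], [0, -2, 0], 0], [[0, 0, 0], [0, -3, 0], 0], [[0, 0, 0], [0, -4, 0], 0], [[0, 0, 0], [0, -4, 0], 0], [[0, 0, 0], [0, -4, 0], 0], [[0, 0, 0], [0, -4, 0], 0], [[0, 0, 0], [0, -4, 0], 0], [[0, 0, 0], [0, -2, 0], 0], [[0, 0, 0], [0, 0, 0], 0], [[0, 0, 0], [0, 0, 0], 0]]}}

```text
clock: 20.85
tool_pos: [0.641, 0.0006, 0.0904]
orientation: [1.1, 79.7, 1.2]
force: [1.8, 0.2, -2.6]
opening: 0.034
```

```bash
python3 - <<'E'
from h import *
seam('q5');o=pose()[2];print(o['force'],o['moment'])
im=ctrl.snapshot("side")
for d in ctrl.landmark_of("side","sleeve1"): print(d["confidence"],d["pixel"],at_z("side",d["pixel"],.016).round(3))
a=cv2.resize(im[160:300,150:340],(700,516),interpolation=cv2.INTER_CUBIC)
cv2.imwrite("pics/s8.png",a)
E
```

```text
seams(mm) [(-52, -70)] level [176 198 180 182 188 210 181] (array([5.185e-01, 3.000e-04, 8.570e-02]), 10.37)
[ 0.69071056  0.56734645 -1.68416765] [-0.03329999  0.63703682 -0.03404689]
0.68 [246.5, 223.1] [ 0.45  -0.015  0.016]
0.63 [208.4, 254.9] [0.468 0.151 0.016]
```

View pics/s8.png

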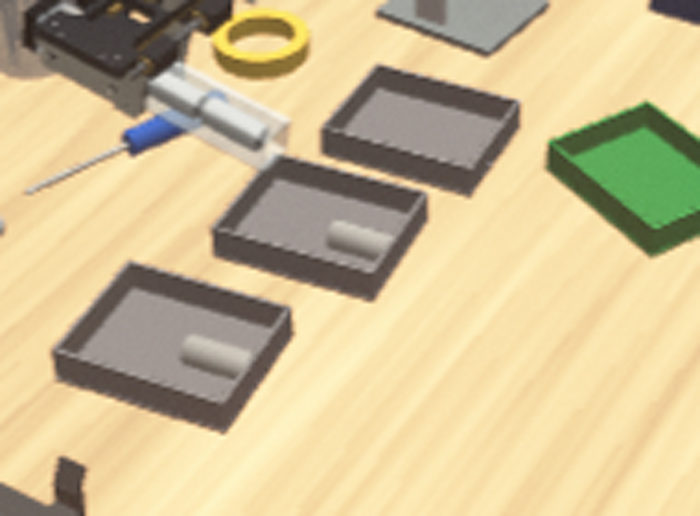

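Emit:
{"op": "drive_tool", "data": {"plan": [[[-0.003, 0, 0], [0, 2, 0], 0], [[-0.008, -0.003, 0], [0, 4, 0], 0], [[-0.014, -0.01, -0.001], [0, 7, 0], 0], [[-0.016, -0.02, -0.002], [0, 10, 0], 0], [[-0.016, -0.035, -0.003], [0, 10, 0], 0], [[-0.016, -0.052, -0.004], [0, 10, 0], 0], [[-0.016, -0.07, -0.005], [0, 10, 0], 0], [[-0.016, -0.088, -0.006], [0, 10, 0], 0], [[-0.016, -0.104, -0.006], [0, 10, 0], 0], [[-0.016, -0.12, -0.006], [0, 10, 0], 0], [[-0.016, -0.134, -0.006], [0, 10, 0], 0], [[-0.016, -0.145, -0.006], [0, 9, 0], 0], [[-0.014, -0.152, -0.006], [0, 7, 0], 0], [[-0.01, -0.156, -0.006], [0, 4.5, 0], 0], [[-0.005, -0.157, -0.006], [0, 2, 0], 0], [[-0.001, -0.157, -0.006], [0, 0.5, 0], 0], [[-0.001, -0.157, -0.006], [0, 0, 0], 0], [[-0.001, -0.157, -0.006], [0, 0, 0], 0]]}}

```text
clock: 22.5
tool_pos: [0.6321, -0.1572, 0.0888]
orientation: [1.0, 79.7, 1.0]
force: [0.2, -0.3, -2.0]
opening: 0.0337
```

```bash
python3 - <<'E'
from h import *
seam('q6')
c="side";ctrl.snapshot(c)
for n in("trayC","trayA","trayB"):
        for d in ctrl.cut_out(c,n)[:3]:
            m=np.array(d["pixels"]);cc,_=cv2.findContours(m.astype(np.uint8),0,1);cc=max(cc,key=cv2.contourArea)[:,0]
            P=np.array([at_z(c,q,.022)[:2] for q in cc],np.float32)
            r=cv2.minAreaRect(P*1000);print(c,n,round(d["confidence"],2),np.round(d["pixel"]),np.round(r[0]),np.round(r[1]),round(r[2]))
E
```

```text
seams(mm) [(-54, -69)] level [174 196 179 181 186 115 179] (array([ 0.5109, -0.1573,  0.0851]), 10.33)
side trayC 0.72 [262. 131.] [ 708. -520.] [ 58. 141.] 32
side trayC 0.67 [321. 207.] [ 283. -192.] [133. 173.] 59
side trayC 0.55 [263. 193.] [ 478. -159.] [154. 149.] 6
side trayA 0.58 [236. 219.] [480.  -6.] [159. 145.] 7
side trayA 0.24 [135. 295.] [557. 351.] [285. 116.] 0
side trayA 0.2 [245. 225.] [445.  -1.] [50. 36.] 7
side trayB 0.92 [190. 252.] [499. 162.] [162. 142.] 6
```

Tray C hasn't moved, so I'll run the same two measured pulses.

Emit:
{"op": "drive_tool", "data": {"plan": [[[0, 0, 0], [0, -1, 0], 0], [[0, 0, 0], [0, -2, 0], 0], [[0, 0, 0], [0, -3, 0], 0], [[0, 0, 0], [0, -4, 0], 0], [[0, 0, 0], [0, -4, 0], 0], [[0, 0, 0], [0, -4, 0], 0], [[0, 0, 0], [0, -4, 0], 0], [[0, 0, 0], [0, -4, 0], 0], [[0, 0, 0], [0, -2, 0], 0], [[0, 0, 0], [0, 0, 0], 0], [[0, 0, 0], [0, 0, 0], 0]]}}

```text
clock: 23.67
tool_pos: [0.6354, -0.1569, 0.0896]
orientation: [0.8, 79.7, 0.9]
force: [1.0, 0.2, -2.4]
opening: 0.0339
```

```bash
python3 -c "
from h import *
seam('q7');o=pose()[2];print(o['force'],o['moment'])"
```

```text
seams(mm) [(-84, -52), (-76, -39)] level [174 177 180 180 181 183 178] (array([ 0.5129, -0.157 ,  0.0849]), 10.4)
[-0.97044641  0.60573209 -2.56776045] [-0.06668373  0.65419764  0.02675349]
```

Emit:
{"op": "drive_tool", "data": {"plan": [[[0, 0, 0], [0, -1, 0], 0], [[0, 0, 0], [0, -2, 0], 0], [[0, 0, 0], [0, -3, 0], 0], [[0, 0, 0], [0, -4, 0], 0], [[0, 0, 0], [0, -4, 0], 0], [[0, 0, 0], [0, -4, 0], 0], [[0, 0, 0], [0, -4, 0], 0], [[0, 0, 0], [0, -4, 0], 0], [[0, 0, 0], [0, -2, 0], 0], [[0, 0, 0], [0, 0, 0], 0], [[0, 0, 0], [0, 0, 0], 0]]}}

```text
clock: 24.63
tool_pos: [0.6367, -0.1568, 0.0897]
orientation: [0.8, 79.6, 0.9]
force: [1.5, 0.5, -0.5]
opening: 0.0338
```

```bash
python3 - <<'E'
from h import *
seam('q8');o=pose()[2];print(o['force'],o['moment'])
im=ctrl.snapshot("side")
for d in ctrl.landmark_of("side","sleeve1"): print(d["confidence"],d["pixel"],at_z("side",d["pixel"],.016).round(3))
a=cv2.resize(im[150:290,150:340],(570,420),interpolation=cv2.INTER_CUBIC)
b=cv2.resize(cv2.imread("pics/q8.png")[:260,200:320],(200,420))
cv2.imwrite("pics/s9.png",np.hstack([a,b]))
E
```

```text
seams(mm) [] level [172 194 196 178 183 184 202] (array([ 0.5142, -0.157 ,  0.0849]), 10.47)
[ 0.32223768  0.85848089 -2.29203825] [-0.0337257   0.62348436  0.02946953]
0.64 [207.9, 256.5] [0.465 0.156 0.016]
0.59 [248.3, 225.6] [ 0.44  -0.008  0.016]
0.57 [138.3, 300.8] [0.519 0.366 0.016]
0.55 [278.9, 163.2] [ 0.527 -0.354  0.016]
0.46 [273.7, 198.1] [ 0.442 -0.164  0.016]
0.4 [196.8, 257.2] [0.489 0.174 0.016]
```

View pics/s9.png

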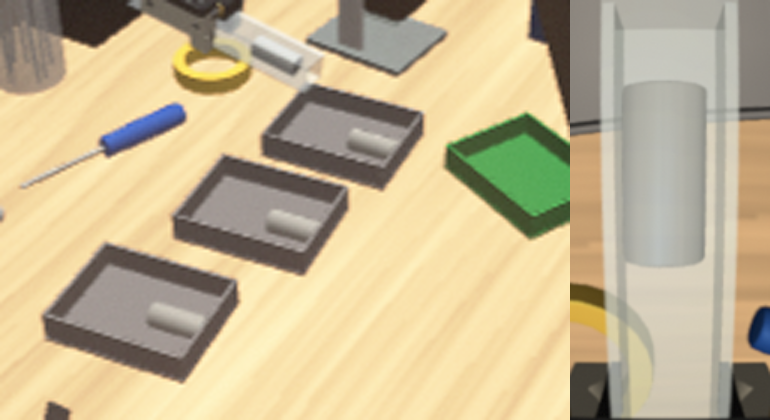

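```bash
python3 - <<'E'
from h import *
Rg=Ro.from_matrix(np.array([[0.0016,-0.0025,1.0],[0.0019,1.0,0.0025],[-1.0,0.0018,0.0016]]))
for P in([.5324,-.157,.15],[.5324,.36,.15]): print(delta(P,Rt=Rg))
print(at_z("scene",(455/1.5,428/1.5),0),at_z("side",(197/1.5,300/1.5),0))
E
```

```text
(array([-0.0787,  0.0001, -0.0898]), array([-0.06, 10.34, -0.07]))
(array([-0.077 ,  0.5171, -0.0893]), array([-0.06, 10.34, -0.07]))
[0.8505486  0.05358354 0.        ] [0.83801866 0.05457812 0.        ]
```

Emit:
{"op": "drive_tool", "data": {"plan": [[[-0.006, 0, 0], [0, 2, 0], 0], [[-0.016, 0, -0.003], [0, 4, 0], 0], [[-0.03, 0, -0.008], [0, 7, 0], 0], [[-0.045, 0.003, -0.016], [0, 10, 0], 0], [[-0.06, 0.01, -0.026], [0, 10.3, 0], 0], [[-0.07, 0.022, -0.037], [0, 10.3, 0], 0], [[-0.077, 0.038, -0.048], [0, 10.3, 0], 0], [[-0.077, 0.06, -0.059], [0, 10.3, 0], 0], [[-0.077, 0.086, -0.069], [0, 10.3, 0], 0], [[-0.077, 0.115, -0.078], [0, 10.3, 0], 0], [[-0.077, 0.146, -0.084], [0, 10.3, 0], 0], [[-0.077, 0.178, -0.088], [0, 10.3, 0], 0], [[-0.077, 0.21, -0.089], [0, 10.3, 0], 0], [[-0.077, 0.242, -0.089], [0, 10.3, 0], 0], [[-0.077, 0.274, -0.089], [0, 10.3, 0], 0], [[-0.077, 0.304, -0.089], [0, 10.3, 0], 0], [[-0.077, 0.33, -0.089], [0, 10.3, 0], 0], [[-0.077, 0.35, -0.089], [0, 10.3, 0], 0], [[-0.077, 0.362, -0.089], [0, 10.3, 0], 0], [[-0.077, 0.367, -0.089], [0, 10.3, 0], 0]]}}

```text
clock: 26.45
tool_pos: [0.5326, 0.2112, 0.1495]
orientation: [51.4, 89.7, 51.6]
force: [0.6, -0.3, -1.7]
opening: 0.0338
```

Emit:
{"op": "drive_tool", "data": {"plan": [[[0, 0.005, 0], [0, 0, 0], 0], [[0, 0.015, 0], [0, 0, 0], 0], [[0, 0.032, 0], [0, 0, 0], 0], [[0, 0.053, 0], [0, 0, 0], 0], [[0, 0.075, 0], [0, 0, 0], 0], [[0, 0.097, 0], [0, 0, 0], 0], [[0, 0.117, 0], [0, 0, 0], 0], [[0, 0.133, 0], [0, 0, 0], 0], [[0, 0.143, 0], [0, 0, 0], 0], [[0, 0.149, 0], [0, 0, 0], 0], [[0, 0.15, 0], [0, 0, 0], 0], [[0, 0.15, 0], [0, 0, 0], 0]]}}

```text
clock: 27.45
tool_pos: [0.532, 0.361, 0.1497]
orientation: [52.8, 89.8, 53.0]
force: [0.1, -0.2, -1.5]
opening: 0.0337
```

```bash
python3 - <<'E'
from h import *
seam('q9')
Rg=Ro.from_matrix(np.array([[0.0016,-0.0025,1.0],[0.0019,1.0,0.0025],[-1.0,0.0018,0.0016]]))
for z in(.10,.045): print(delta([.5320,.36,z],Rt=Rg))
im=ctrl.snapshot("side");cv2.imwrite("pics/s10.png",cv2.resize(im[210:340,70:230],(738,600),interpolation=cv2.INTER_CUBIC))
E
```

```text
seams(mm) [] level [192 208 212 180 182 179 172] (array([0.4112, 0.3603, 0.1674]), 0.14)
(array([ 0.0498, -0.0008, -0.0002]), array([ 0.01,  0.05, -0.08]))
(array([ 0.1048, -0.001 , -0.0003]), array([ 0.01,  0.05, -0.08]))
```

View pics/s10.png

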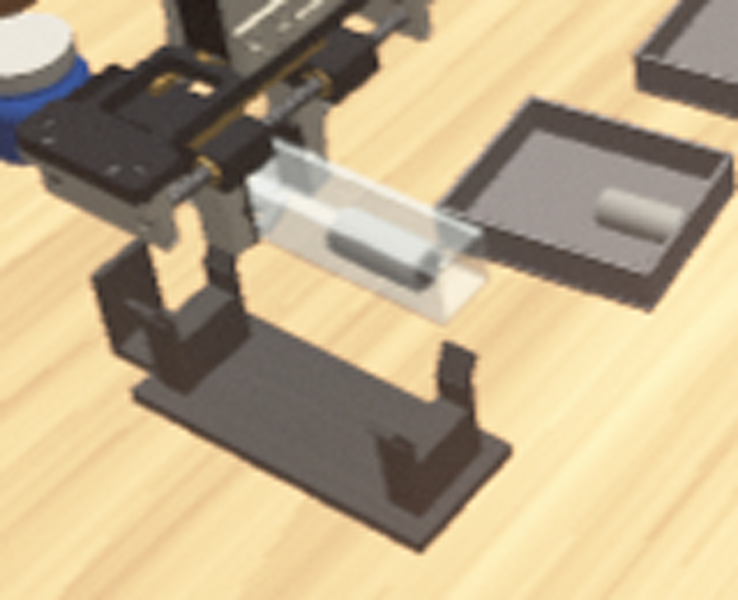

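Emit:
{"op": "drive_tool", "data": {"plan": [[[0.004, -0.001, 0], [0, 0, 0], 0], [[0.014, -0.001, 0], [0, 0, 0], 0], [[0.028, -0.001, 0], [0, 0, 0], 0], [[0.042, -0.001, 0], [0, 0, 0], 0], [[0.054, -0.001, 0], [0, 0, 0], 0], [[0.064, -0.001, 0], [0, 0, 0], 0], [[0.073, -0.001, 0], [0, 0, 0], 0], [[0.081, -0.001, 0], [0, 0, 0], 0], [[0.088, -0.001, 0], [0, 0, 0], 0], [[0.094, -0.001, 0], [0, 0, 0], 0], [[0.099, -0.001, 0], [0, 0, 0], 0], [[0.102, -0.001, 0], [0, 0, 0], 0], [[0.104, -0.001, 0], [0, 0, 0], 0], [[0.105, -0.001, 0], [0, 0, 0], 0], [[0.105, -0.001, 0], [0, 0, 0], 0], [[0.105, -0.001, 0], [0, 0, 0], 0]]}}

```text
clock: 28.88
tool_pos: [0.5327, 0.3602, 0.0455]
orientation: [51.1, 89.7, 51.3]
force: [0.4, 1.7, 0.1]
opening: 0.0338
```

Emit:
{"op": "drive_tool", "data": {"plan": [[[0.0012, 0, 0], [0, 0, 0], 0], [[0.0012, 0, 0], [0, 0, 0], 0], [[0.0012, 0, 0], [0, 0, 0], 0.4], [[0.0012, 0, 0], [0, 0, 0], 0.5], [[0.0012, 0, 0], [0, 0, 0], 0.6], [[0.0012, 0, 0], [0, 0, 0], 0.8], [[0.0012, 0, 0], [0, 0, 0], 1], [[0.0012, 0, 0], [0, 0, 0], 1], [[0.0012, 0, 0], [0, 0, 0], 1], [[-0.01, 0, 0], [0, 0, 0], 1], [[-0.03, 0, 0], [0, 0, 0], 1], [[-0.06, 0, 0], [0, 0, 0], 1], [[-0.1, 0, 0], [0, 0, 0], 1], [[-0.14, 0, 0], [0, 0, 0], 1], [[-0.18, 0, 0], [0, 0, 0], 1], [[-0.22, 0, 0], [0, 0, 0], 1], [[-0.26, 0, -0.02], [0, 0, 0], 1], [[-0.29, 0, -0.055], [0, 0, 0], 1], [[-0.29, 0, -0.055], [0, 0, 0], 1]]}}

```text
clock: 30.47
tool_pos: [0.4758, 0.3593, 0.3434]
orientation: [49.1, 89.1, 49.3]
force: [0.4, -0.1, 2.2]
opening: 0.0877
```

```bash
python3 - <<'E'
from h import *
im=ctrl.snapshot("wrist")
for n,z in(("tube",.062),("tube_mouth",.062),("cradle",0)):
    for d in ctrl.landmark_of("wrist",n)[:1]: print(n,round(d["confidence"],2),at_z("wrist",d["pixel"],z).round(4))
si=ctrl.snapshot("side")
a=cv2.resize(im[:260,150:360],(485,600));b=cv2.resize(si[235:340,70:125+70][:, :],(300,252))
cv2.imwrite("pics/w11.png",np.hstack([a,cv2.copyMakeBorder(b,0,348,0,0,cv2.BORDER_CONSTANT)]))
yaw=180-6.1
y=np.array([np.cos(np.radians(yaw)),np.sin(np.radians(yaw)),0]);x=np.array([0,0,-1.]);M=np.c_[x,y,np.cross(x,y)]
print(delta([.5555,-.3697,.34],Rt=Ro.from_matrix(M)),pose()[0])
E
```

```text
tube 0.65 [0.5251 0.3653 0.062 ]
tube_mouth 0.93 [0.4054 0.3567 0.062 ]
cradle 0.92 [0.5273 0.3613 0.    ]
(array([-0.0078, -0.7284,  0.0771]), array([-8.376e+01,  2.200e-01, -5.000e-02])) [0.47666051 0.35852157 0.33418312]
```

View pics/w11.png

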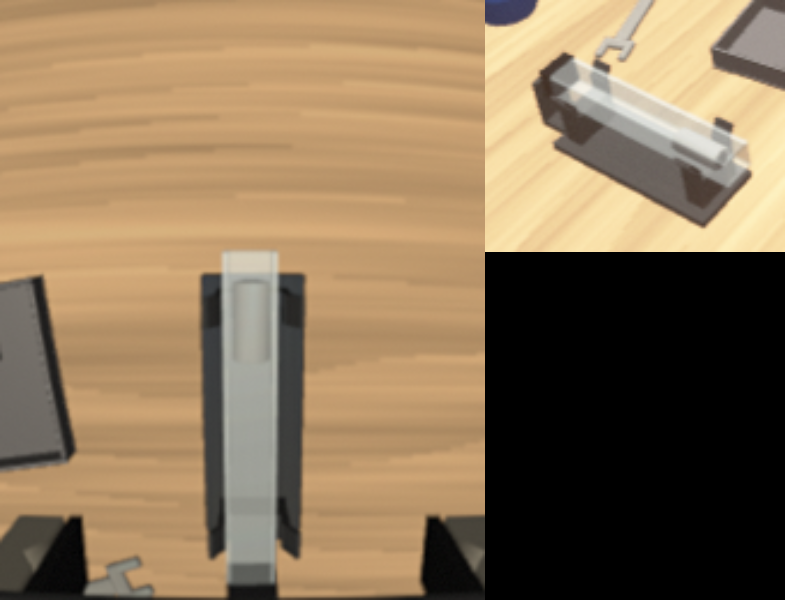

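Emit:
{"op": "drive_tool", "data": {"plan": [[[-0.02, -0.728, 0.077], [-83.8, 0.2, 0], 1], [[-0.02, -0.728, 0.077], [-83.8, 0.2, 0], 1], [[-0.02, -0.728, 0.077], [-83.8, 0.2, 0], 1], [[-0.02, -0.728, 0.077], [-83.8, 0.2, 0], 1], [[-0.02, -0.728, 0.077], [-83.8, 0.2, 0], 1], [[-0.02, -0.728, 0.077], [-83.8, 0.2, 0], 1], [[-0.02, -0.728, 0.077], [-83.8, 0.2, 0], 1], [[-0.02, -0.728, 0.077], [-83.8, 0.2, 0], 1], [[-0.02, -0.728, 0.077], [-83.8, 0.2, 0], 1], [[-0.02, -0.728, 0.077], [-83.8, 0.2, 0], 1], [[-0.02, -0.728, 0.077], [-83.8, 0.2, 0], 1], [[-0.02, -0.728, 0.077], [-83.8, 0.2, 0], 1], [[-0.02, -0.728, 0.077], [-83.8, 0.2, 0], 1], [[-0.02, -0.728, 0.077], [-83.8, 0.2, 0], 1], [[-0.02, -0.728, 0.077], [-83.8, 0.2, 0], 1], [[-0.02, -0.728, 0.077], [-83.8, 0.2, 0], 1], [[-0.02, -0.728, 0.077], [-83.8, 0.2, 0], 1], [[-0.02, -0.728, 0.077], [-83.8, 0.2, 0], 1], [[-0.02, -0.728, 0.077], [-83.8, 0.2, 0], 1], [[-0.02, -0.728, 0.077], [-83.8, 0.2, 0], 1]]}}

```text
clock: 32.38
tool_pos: [0.5546, -0.3741, 0.3479]
orientation: [77.1, 89.6, 160.8]
force: [0.3, -0.1, -0.7]
opening: 0.0877
```

Emit:
{"op": "drive_tool", "data": {"plan": [[[0, 0, 0], [0, 0, 0], 1], [[0, 0, 0], [0, 0, 0], 1]]}}

```text
clock: 32.55
tool_pos: [0.5541, -0.3747, 0.3449]
orientation: [75.7, 89.3, 159.3]
force: [-0.5, 1.0, 0.3]
opening: 0.0874
```

```bash
python3 - <<'E'
from h import *
yaw=180-6.1
y=np.array([np.cos(np.radians(yaw)),np.sin(np.radians(yaw)),0]);x=np.array([0,0,-1.]);M=np.c_[x,y,np.cross(x,y)]
print(pose()[0]);
for z in(.25,.153): print(delta([.5550,-.3697,z],Rt=Ro.from_matrix(M)))
ctrl.snapshot("wrist")
for n in("trigger_pad","grip_back"): print(n,[at_z("wrist",d["pixel"],.165).round(3) for d in ctrl.landmark_of("wrist",n)[:1]])
E
```

```text
[ 0.55405816 -0.37468602  0.34492619]
(array([ 0.0949, -0.0014,  0.0048]), array([-0.33,  0.17, -0.64]))
(array([ 0.1919, -0.0025,  0.0045]), array([-0.33,  0.17, -0.64]))
trigger_pad [array([ 0.519, -0.363,  0.165])]
grip_back [array([ 0.581, -0.367,  0.165])]
```

Emit:
{"op": "drive_tool", "data": {"plan": [[[0.03, -0.001, 0.0048], [0, 0.2, -0.6], 1], [[0.06, -0.0014, 0.0048], [0, 0.2, -0.6], 1], [[0.09, -0.0014, 0.0048], [0, 0.2, -0.6], 1], [[0.11, -0.0018, 0.0047], [0, 0.2, -0.6], 1], [[0.13, -0.002, 0.0047], [0, 0.2, -0.6], 1], [[0.15, -0.002, 0.0046], [0, 0.2, -0.6], 1], [[0.17, -0.0022, 0.0046], [0, 0.2, -0.6], 1], [[0.185, -0.0025, 0.0045], [0, 0.2, -0.6], 1], [[0.192, -0.0025, 0.0045], [0, 0.2, -0.6], 1], [[0.192, -0.0025, 0.0045], [0, 0.2, -0.6], 1], [[0.192, -0.0025, 0.0045], [0, 0.2, -0.6], 1], [[0.192, -0.0025, 0.0045], [0, 0.2, -0.6], 1]]}}

```text
clock: 33.7
tool_pos: [0.5571, -0.3687, 0.1571]
orientation: [-116.6, 89.7, -32.9]
force: [-0.2, 0.3, -0.1]
opening: 0.0875
```

Emit:
{"op": "drive_tool", "data": {"plan": [[[0, 0, 0], [0, 0, 0], 0.5], [[0, 0, 0], [0, 0, 0], 0.3], [[0, 0, 0], [0, 0, 0], 0], [[0, 0, 0], [0, 0, 0], 0], [[0, 0, 0], [0, 0, 0], 0], [[0, 0, 0], [0, 0, 0], 0], [[0, 0, 0], [0, 0, 0], 0], [[0, 0, 0], [0, 0, 0], 0], [[0, 0, 0], [0, 0, 0], 0], [[0, 0, 0], [0, 0, 0], 0], [[0, 0, 0], [0, 0, 0], 0], [[0, 0, 0], [0, 0, 0], 0]]}}

```text
clock: 34.7
tool_pos: [0.556, -0.3686, 0.1571]
orientation: [-130.7, 89.8, -47.0]
force: [-6.3, 0.6, 2.4]
opening: 0.0437
```

Emit:
{"op": "drive_tool", "data": {"plan": [[[0, 0, 0], [0, 0, 0], 1], [[0, 0, 0], [0, 0, 0], 1], [[0, 0, 0], [0, 0, 0], 1], [[0, 0, 0], [0, 0, 0], 1], [[0, 0, 0], [0, 0, 0], 1], [[0, 0, 0], [0, 0, 0], 1], [[-0.02, 0, 0], [0, 0, 0], 1], [[-0.05, 0, 0], [0, 0, 0], 1], [[-0.08, 0, 0], [0, 0, 0], 1], [[-0.12, 0, 0], [0, 0, 0], 1], [[-0.16, 0, 0], [0, 0, 0], 1], [[-0.18, 0, 0], [0, 0, 0], 1], [[-0.18, 0, 0], [0, 0, 0], 1], [[-0.18, 0, 0], [0, 0, 0], 1]]}}

```text
clock: 35.87
tool_pos: [0.5568, -0.3683, 0.3391]
orientation: [-112.6, 89.5, -28.9]
force: [0.7, 1.0, -1.3]
opening: 0.0877
```

```bash
python3 - <<'E'
from h import *
im=ctrl.snapshot("side");cv2.imwrite("pics/s12.png",cv2.resize(im[90:340,60:360],(720,600),interpolation=cv2.INTER_CUBIC))
E
```

```text
(no output)
```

View pics/s12.png

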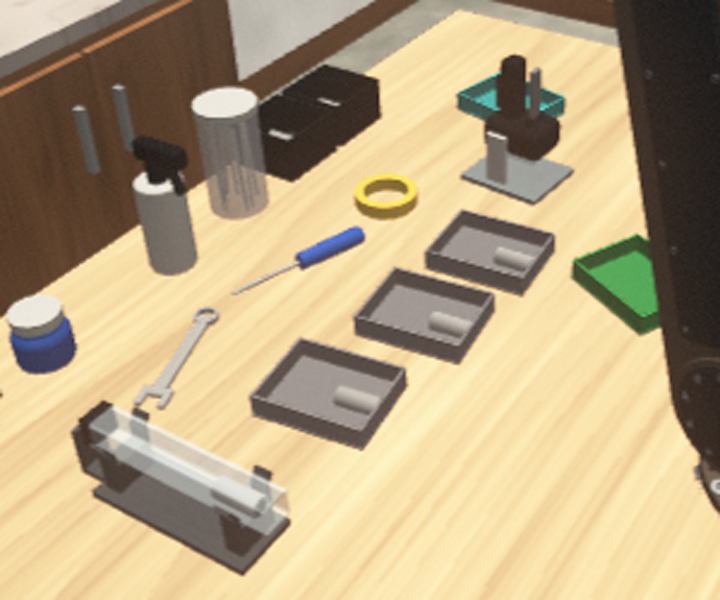

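Each of the three grey trays holds one sleeve. The tube lies in its cradle with the last sleeve inside, and the trigger has sprung back.

```bash
python3 -c "
from plant import ctrl
print(ctrl.close_job())"
```

```text
the job is handed in; nothing more can be done
None
```

The job is done and handed in at about 36 s of the 210 s allowed; the hand-in gave no verdict.

- **Booking:** I squeezed the scanner trigger and let it go once before and once after the tube work. The fingers closed to 45.8 mm the first time and 43.7 mm the second, against the 43 mm given for fully squeezed. I think both squeezes went fully home: the fingers pressed at different heights, which accounts for the gap between the two readings. I had no direct reading of the trigger joint to prove it.
- **Sleeves:** I tipped one sleeve each into trays B, A and C with short tilts to about 14°. The last side picture shows one sleeve in each grey tray and nothing in the green or turquoise look-alikes.
- **Tube:** It is back in its cradle with the mouth towards the robot. The one left-over sleeve is inside, about 10 mm or more from the rim.
- **Checks:** No tray had been knocked aside at any check, nothing fell, and the gripper ended clear of everything above the scanner. The only disagreement was in where the tube ended up: the wrist camera estimate of its position along the cradle was about 5 mm off my own measurement. In the last picture the tube sits properly in both saddles.

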